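# Open the lens carton and gauge the red-dotted lens

### The arm

A 7-joint arm with a two-finger parallel gripper is mounted at the origin on the work surface. World frame = base frame: x ahead of the robot, y to its left, z up, the work surface at z = 0. Lengths are in mm, angles in rad, forces in N, time in s.
With the tool pointing down it reaches from about 400 to 875 mm from the base axis. Payload 4.4 kg.
Tool frame: the origin (TCP) lies at the very end of the fingers, on their centre line; the grasp point (between the pads) lies 19 mm behind it; z points along the fingers, y is the line along which they close (so a half turn about z gives the same grasp; the last joint's range is limited). The gripper opens to 85 mm and grips with 20 to 120 N. Pads are 22 mm wide; open, the fingers measure 114 mm over their backs; the gripper's body (76 mm by 85 mm) begins 54 mm behind the grasp point. The pads swing forward as they close: fully open they stand 13 mm farther back than shut.
Start: joints at [-1.323, 0.628, 0.038, 1.517, -0.027, 0.996, -0.02], TCP at [200.615, 618.281, 231.313] pointing down, gripper open.
Joint ranges: [-3.06, 3.06], [-0.37, 2.12], [-1.25, 1.32], [0.18, 2.47], [-1.1, 4.24], [0.23, 1.98], [-2.94, 2.94]. Speed limits (rad/s): [2.57, 2.57, 3.14, 3.14, 3.14, 3.14, 3.14].

### API

Orientations are given as [roll, pitch, yaw] about the fixed x, y, z axes, in that order (R = Rz(yaw) Ry(pitch) Rx(roll)).
In Python, from cell import sensors, get_image, camera_params, order gives the robot as it stands.
- The arm moves only by the shell command python3 -m inch 'ROWS' [OPENING]. ROWS is JSON, a list that holds one entry, the list of rows, each a list of 4 numbers: the shift along the tool's x, y, z in cm, then the turn about the tool's z in degrees. A call has 1 to 8 rows; each row is the pose to reach, as a shift and turn from the pose commanded when the call began, along the tool's axes at that moment; what a row does not reach only later rows make up. A row lasts 1/12 s, in which the tool goes at most 41.7 mm and 7.16 degrees, less where a joint would pass 70% of its speed; a pose out of reach is approached as far as the arm can. A call with a gripper value outside its range is refused whole. OPENING is the finger opening in cm, from 0 to 8.54, set as the call begins (- or left out, the last holds). The fingers move at their own pace and stop on an object; the grip force is fixed at half the most. Time passes only in rows, so rows that repeat a pose let the fingers close. It gives the time, the measured TCP pose, the force, the opening and the grip force at its end, in the units of the state.
- sensors.read_state(): the state, without advancing time (a new reading comes with each control period).
- get_image(name): name is "scene" or "top" or "wrist"; returns the picture (384x512x3 uint8, blue, green, red); there is no depth.
- camera_params(name): a dict with "mtx" (3x3 intrinsics, pixels), "D" ([k1, k2, p1, p2, k3] as OpenCV has them; the pictures are not rectified), "rvec" (rotation vector, rad) and "tvec" (3), from world to camera coordinates, as OpenCV has them. Camera axes: x right, y down, z forward; pixel columns grow to the right and rows downward; lengths in mm; the calibration is good to about 2 mm. A picture is of the moment at which its call begins: read the wrist's pose just before it. camera_params takes no time and is no camera call; for the wrist camera it gives the pose at the moment of the call.
- order.finish_job(): hands the job in; it is judged then, once.
The state is a dict: "clock": time; "qpos": joint angles; "qd": joint speeds; "tau": joint torques, N m; "eef_pos": TCP position; "tool_rot": TCP orientation; "force": force on the tool from outside, world axes, zero at the start; "torque": the same for the moment, N m; "width": finger opening in mm; "gripper_force": force on a finger pad.
Only numpy, scipy, OpenCV 4.12 (cv2) and the standard library are available. Lean on these libraries where they do the work, as an engineer would, in place of code of your own. Each camera call takes 0.05 s, during which the arm holds its last target. There are 200 camera calls.

### The job

Fold both half-raised carton flaps back outwards until they lean well past upright, then take the yellow plunger gauge out of its stand and, holding it upright, set its tip on the red dot of the lens blank in the carton and press gently until the plunger is about half in. Finish while holding the gauge there, steady and pressed; do not put it down or let go. Touch neither the other lens nor either lens with the fingers, and leave everything else on the bench where it is.

Things in the scene. Friction and masses are not known exactly. Their poses are not given: they have to be found in the camera images.
- carton: open cardboard carton fixed to the bench, 98 (its x) x 168 (its y) x 65 mm high, walls 4 mm; origin at the centre of its underside. Grey foam inside, top 32 mm above the bench, has two round nests 77 mm apart along the carton's y (at y = +38.5 and -38.5 mm), a lens blank in each; either lens may be in either nest. It stands left or right of the gauge's stand and may be turned by some 25 degrees.
- flap_left (a joint): angle (rad) of the flap on the carton's +y side: 0 closed level, 1.57 upright, stop at 2.6 leaning far out; 1.8 and more counts as folded back. Cardboard 94 (along carton x) x 62 x 4 mm, hinged along the top of the +y wall (carton y = +84 mm, height 65 mm, axis along carton x). Starts at 0.6 to 0.95; stays where it is left; friction 0.03 N m
- flap_right (a joint): the same for the flap on the carton's -y side (hinge at carton y = -84 mm, height 65 mm); same values and behaviour
- flap_left_edge (a point): middle of the free edge of the +y flap. The gap between the free edges is 65 mm or more at the start: a shut gripper lowered there can push the edge outwards, rising with it along its arc (a purely level push can jam a low flap)
- flap_right_edge (a point): middle of the free edge of the -y flap, to be pushed likewise
- red_dot (a point): centre of the red dot, 10 mm diameter, on the crown (flat top, 12 mm across) of one lens blank; about 36 mm above the bench. Both blanks: pale blue discs, 62 mm diameter, 14 mm thick at the crown, 8 mm at the rim, 30 to 55 g, lying loose in the nests with 2 mm play
- blue_dot (a point): centre of the blue dot on the crown of the other lens blank, which must not be measured or touched
- lens_red: the lens blank with the red dot; origin at the centre of its underside, z up
- lens_blue: the lens blank with the blue dot; origin at the centre of its underside, z up
- gauge: yellow digital plunger gauge, 130 to 210 g, standing upright in its stand. Body 24 (its x) x 34 (its y) x 60 mm high, origin at the centre of the body's underside, z up along the body; small screens on the x faces. Grip by the two 34 mm-apart side faces or the 24 mm-apart faces, from above, about 30 to 45 mm above the origin. Under it hangs a steel stem 14 mm diameter, 25 mm long, then a 6 mm plunger with a ball end 47 mm below the origin when free
- gauge_tip (a point): lowest point of the ball end of the gauge's plunger; moves up with the plunger
- plunger (a joint): how far the gauge's plunger is pressed in (m): 0 free, 0.012 stop. Spring: 1 N to start, then 0.2 N per mm, so 2.2 N halfway; beyond the stop it is rigid
- stand: dark steel block fixed to the bench, 70 x 70 x 60 mm high, origin at the centre of its underside; the gauge's stem and plunger hang in its upright 19 mm through hole and the gauge's body rests on its top, so the gauge comes straight up by 50 mm or more
- spectacles: finished spectacles with dark blue wire rims, standing folded open, 136 mm wide, 140 mm long, 45 mm high; origin under the bridge at table height; leave alone
- screwdriver: screwdriver, 150 mm long, lying; origin under its middle; leave alone
- pliers: blue-handled pliers, 150 mm long, lying; origin under the pivot; leave alone
- spray: yellow bottle with white cap, 48 mm diameter, 120 mm high; origin under its centre; leave alone
- jar: screw jar with black cap, 52 mm diameter, 50 mm high; origin under its centre; leave alone
- pencil: orange pencil, 8 mm thick, 160 mm long, lying; origin under its middle; leave alone
Not all that is in view belongs to the job. What is shaped like the stand but green, pink or purple is not meant.

How it is judged:
By the outcome, as a careful person would: the job done as asked, in the order asked, and still so for the second after the job is handed in, while the arm keeps its last pose, push and grip.
It also fails if it takes over 58 s, if anything falls off the work surface, if the arm or the gripper's body presses on something with over 40 N, if the wrist force passes 120 N, or if a joint passes its speed limit or range.

## Working session

There is one attempt and no reset: what is moved stays moved. The work goes in short steps, Python scripts to look and compute and a shell command to move; the robot and the scene stay as the last step left them, time stands still between calls to the robot, and variables do not carry over. Pictures are saved under pics/ and viewed, at most 10 in all, crops included, and the job is handed in when it is done.

```bash
mkdir -p pics; ls; python3 - <<'E'
from cell import sensors,get_image,camera_params
import cv2,numpy as np
for n in("scene","top"):
    im=get_image(n); cv2.imwrite(f"pics/{n}0.png",im)
    p=camera_params(n); R=cv2.Rodrigues(np.array(p["rvec"],float))[0]
    print(n,np.round(p["mtx"],1).tolist(),(-R.T@np.array(p["tvec"]).ravel()).round(0),R.round(2).tolist())
s=sensors.read_state();print(s["clock"],s["eef_pos"],s["tool_rot"],s["force"],s["width"])
E
```

```text
pics
scene [[393.0, 0.0, 251.4], [0.0, 393.0, 186.2], [0.0, 0.0, 1.0]] [1051.  585. 1079.] [[-0.75, 0.66, -0.01], [0.53, 0.58, -0.62], [-0.4, -0.47, -0.79]]
top [[348.3, 0.0, 255.6], [0.0, 348.3, 191.3], [0.0, 0.0, 1.0]] [ 435.  -16. 1065.] [[-0.01, -1.0, -0.02], [-1.0, 0.01, -0.09], [0.09, 0.02, -1.0]]
0.1 [200.4081903  617.7468258  230.46425249] [-3.13987603e+00 -1.20867250e-05  2.82780941e+00] [ 0.29143727 -1.44049653  0.06437299] 85.67563271571915
```

```bash
python3 - <<'E'
import cv2
for n in("top",):
    im=cv2.imread(f"pics/{n}0.png"); cv2.imwrite(f"pics/{n}0b.png",cv2.resize(im,(800,600),interpolation=cv2.INTER_CUBIC))
E
```

```text
(no output)
```

View pics/top0b.png

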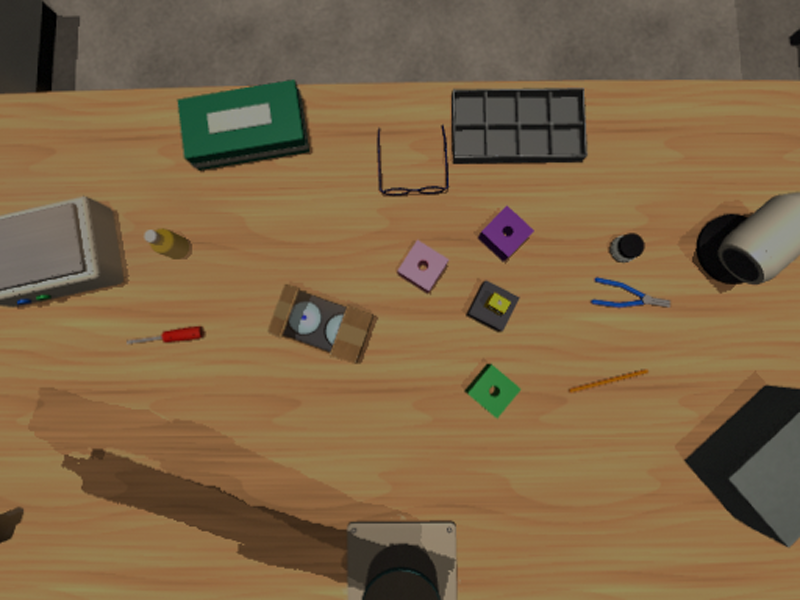

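View pics/scene0.png

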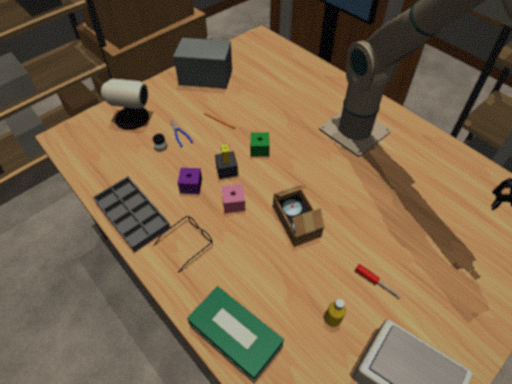

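The top view shows the carton around (323,323) with the blue-dot lens visible on its left, and the gauge in its dark stand at (497,303). The scene view agrees, with the carton at (298,215) and the gauge at (226,158). Next I'll take an enlarged crop and measure.

```bash
cat > h.py <<'E'
import cv2,numpy as np
from scipy.spatial.transform import Rotation as Ro
from cell import sensors,get_image,camera_params
def cam(n,p=None):
    p=p or camera_params(n); return np.array(p["mtx"],float),np.array(p["D"],float),np.array(p["rvec"],float).ravel(),np.array(p["tvec"],float).ravel()
def ray(c,uv):
    K,D,r,t=c; R=cv2.Rodrigues(r)[0]
    q=cv2.undistortPoints(np.array([[uv]],float),K,D)[0,0]
    return -R.T@t, R.T@np.array([q[0],q[1],1.])
def atz(c,uv,z):
    o,d=ray(c,uv); return o+d*(z-o[2])/d[2]
def proj(c,P):
    K,D,r,t=c; return cv2.projectPoints(np.array(P,float).reshape(-1,3),r,t,K,D)[0][:,0]
def rows(goal,yaw=None):
    """shift in tool axes (cm) and turn (deg) from measured pose to a world TCP goal, tool down"""
    s=sensors.read_state(); R=Ro.from_euler('xyz',s["tool_rot"]); d=R.inv().apply(np.array(goal)-s["eef_pos"])/10
    return d.round(2), None if yaw is None else round(np.degrees((-(yaw-s["tool_rot"][2])+np.pi/2)%np.pi-np.pi/2),1)
E
python3 - <<'E'
from h import *
im=cv2.imread("pics/top0.png")[160:265,165:345]
cv2.imwrite("pics/c1.png",cv2.resize(im,None,fx=4.4,fy=4.4,interpolation=cv2.INTER_CUBIC))
c=cam("top")
for n,uv,z in(("carton",(323,323),65),("bluedot",(304,317),36),("gauge",(499,302),120),("spray",(153,237),120)): print(n,atz(c,np.array(uv)*.64,z).round(0))
E
```

```text
carton [478. 141.  65.]
bluedot [491. 181.  36.]
gauge [ 509. -175.  120.]
spray [632. 438. 120.]
```

View pics/c1.png

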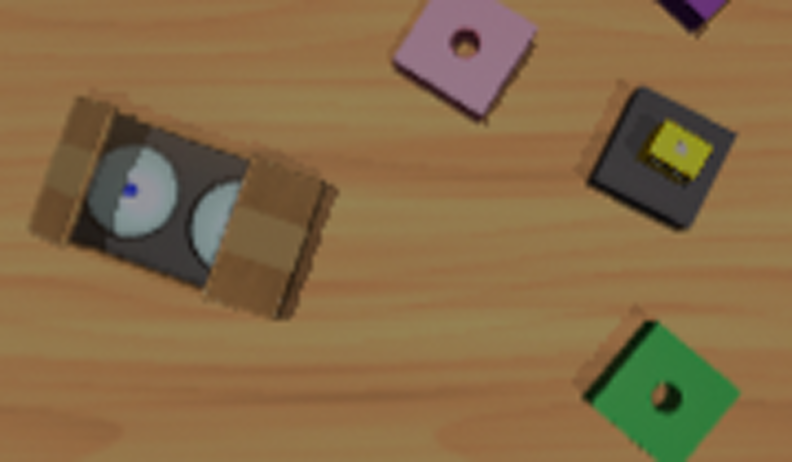

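The blue dot is visible at (130,189) in the left (+y) nest, so the red dot is probably under the right flap. The flaps' free edges run (113,107)-(68,243) and (250,155)-(207,290). The gauge top is centred at about (683,150). Next is a model fit.

```bash
python3 - <<'E'
from h import *
from scipy.optimize import least_squares
c=cam("top")
px=lambda a:(np.array(a,float)+.5)/4.4-.5+np.array([165,160])
def rot(y):return np.array([[np.cos(y),-np.sin(y)],[np.sin(y),np.cos(y)]])
def P(p,L):
    L=np.array(L,float); o=L.copy(); o[:,:2]=L[:,:2]@rot(p[2]).T+p[:2]; return o
def box(p):
    l,r=p[3:5]; f=lambda s,a:[[47,s*(84-62*np.cos(a)),65+62*np.sin(a)],[-47,s*(84-62*np.cos(a)),65+62*np.sin(a)]]
    return P(p,f(1,l)+f(-1,r)+[[47,84,65],[-47,84,65],[47,-84,65],[-47,-84,65],[0,38.5,36]])
ob=px([(113,107),(69,244),(250,155),(207,290),(82,97),(31,236),(324,184),(278,316),(130,189)])
f=least_squares(lambda p:(proj(c,box(p))-ob).ravel(),[478,141,-.3,.8,.8],loss='soft_l1')
print("carton",f.x.round(3),"res",f.fun.reshape(-1,2).round(1).tolist()); print(box(f.x)[:4].round(0).tolist())
g=px([(664,118),(713,150),(692,182),(645,152)])
G=lambda p:P(p,[[12,17,120],[12,-17,120],[-12,-17,120],[-12,17,120]])
for y0 in(-.5,0,.5):
  k=least_squares(lambda p:(proj(c,G(p))-g).ravel(),[505,-175,y0]); print("gauge",k.x.round(3),k.fun.round(1))
s=px([(640,87),(737,133),(685,230),(588,183)])
S=lambda p:P(p,[[35,35,60],[35,-35,60],[-35,-35,60],[-35,35,60]])
k=least_squares(lambda p:(proj(c,S(p))-s).ravel(),[505,-175,-.4]);print("stand",k.x.round(3),k.fun.round(1))
ctr=box(f.x)[:2].mean(0)/2+box(f.x)[2:4].mean(0)/2
print("gap mid",ctr)
for h in(260,):print("rows",rows([*ctr[:2],h],f.x[2]))
E
```

```text
carton [ 4.78825e+02  1.45123e+02 -3.32000e-01  9.80000e-01  7.90000e-01] res [[0.5, -0.2], [-0.8, 1.2], [0.5, -0.6], [-0.8, 1.2], [-0.0, 0.3], [0.8, -0.6], [-0.3, -1.2], [-0.3, -0.1], [0.4, 0.2]]
[[539.0, 177.0, 116.0], [451.0, 207.0, 116.0], [510.0, 92.0, 109.0], [421.0, 122.0, 109.0]]
gauge [ 507.456 -173.142   -0.582] [ 0.3  0.3 -0.2 -0.2 -0.1 -0.1 -0.  -0. ]
gauge [ 507.456 -173.142   -0.582] [ 0.3  0.3 -0.2 -0.2 -0.1 -0.1 -0.  -0. ]
gauge [ 507.456 -173.142   -0.582] [ 0.3  0.3 -0.2 -0.2 -0.1 -0.1 -0.  -0. ]
stand [ 5.07148e+02 -1.72481e+02 -4.89000e-01] [-0.3 -0.1 -0.7  0.5  0.3  0.   0.6 -0.5]
gap mid [480.31072087 149.43201591 112.76012466]
rows (array([-41.08, -35.91,  -2.89]), np.float64(1.0))
```

The fit is good: residuals are about 1 px, the edge gap is 90 mm, and both flap angles are plausible. Now to move over the carton and shut the gripper.

```bash
python3 -m inch '[[[-41.1,-35.9,-4,1],[-41.1,-35.9,-4,1],[-41.1,-35.9,-4,1],[-41.1,-35.9,-4,1],[-41.1,-35.9,-4,1],[-41.1,-35.9,-4,1],[-41.1,-35.9,-4,1],[-41.1,-35.9,-4,1]]]' 0; python3 -c "
from h import *
print(rows([480.3,149.4,260],-.332))"
```

```text
clock: 0.77
eef_pos: [371.7, 330.9, 255.6]
tool_rot: [-3.141, -0.0, 2.811]
force: [1.1, 0.6, 0.0]
width: 0.1
gripper_force: 0.0
(array([-16.17, -13.64,  -0.43]), np.float64(0.1))
```

```bash
python3 -m inch '[[[-15,-12.5,0,0],[-15,-12.5,0,0],[-15,-12.5,0,0],[-15,-12.5,0,0],[-15,-12.5,0,0],[-15,-12.5,0,0],[-15,-12.5,0,0],[-15,-12.5,0,0]]]'; python3 -c "
from h import *
c=cam('wrist');cv2.imwrite('pics/w1.png',get_image('wrist'))
print(rows([480.3,149.4,95],-.332))
o,_=ray(c,(256,192));print(o.round(0),c[0][0,0])"
```

```text
clock: 1.43
eef_pos: [471.8, 166.8, 255.4]
tool_rot: [3.141, -0.001, 2.811]
force: [0.4, -0.1, 0.5]
width: -0.1
gripper_force: 0.0
(array([-1.43, -1.42, 16.04]), np.float64(0.2))
[404. 190. 398.] 289.1901110921267
```

View pics/w1.png

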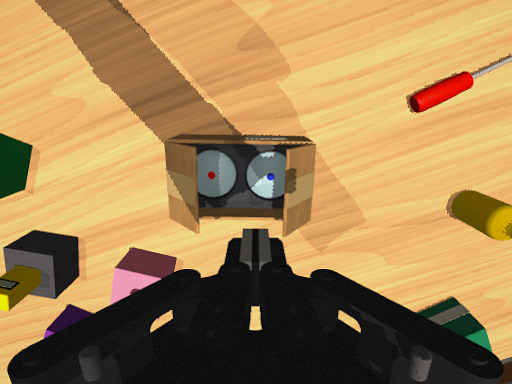

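The wrist view shows the red dot at (211,175) and the blue dot at (269,176). The flaps' free edges are at about x=198 (left in the picture) and x=285, with the shut fingers at (256,240).

```bash
python3 - <<'E'
from h import *
c=cam("wrist")
a,b=atz(c,(211.3,175),36),atz(c,(269.6,176.3),36); d=b-a
print(a.round(1),b.round(1),np.linalg.norm(d).round(1),"yaw",-np.arctan2(d[0],d[1]).round(3),((a+b)/2).round(1))
y=-.332; ex=np.array([np.cos(y),np.sin(y)]);ey=np.array([-ex[1],ex[0]])
# hinge centres and flap free-edge corners implied by the picture vs the model
for s,A in((1,.98),(-1,.79)):
    P=[[*( np.array([478.8,145.1])+k*ex+s*(84-62*np.cos(A))*ey),65+62*np.sin(A)] for k in(47,-47)]
    print(s,proj(c,P).round(0).tolist())
print(proj(c,[sensors.read_state()["eef_pos"]]).round(0))
E
```

```text
[465.4 110.3  36. ] [491.3 180.7  36. ] 75.0 yaw -0.352 [478.4 145.5  36. ]
1 [[284.0, 237.0], [287.0, 148.0]]
-1 [[201.0, 233.0], [196.0, 147.0]]
[[255. 244.]]
```

The measurements agree: the dots are 75 mm apart against 77 nominal, and the centre and yaw match the fit. Lowering into the gap.

```bash
python3 -m inch '[[[-1.2,-1.2,2,0.2],[-1.2,-1.2,5,0.2],[-1.2,-1.2,8,0.2],[-1.2,-1.2,10.5,0.2],[-1.2,-1.2,13,0.2],[-1.2,-1.2,15,0.2],[-1.2,-1.2,16,0.2],[-1.2,-1.2,16,0.2]]]'; python3 -c "
from h import *
print(rows([480.1,149.6,95],-.34))"
```

```text
clock: 2.15
eef_pos: [477.9, 151.8, 93.8]
tool_rot: [-3.139, -0.004, 2.81]
force: [-0.9, 0.5, 0.5]
width: -0.3
gripper_force: 0.0
(array([-0.28, -0.14, -0.12]), np.float64(0.5))
```

```bash
python3 -m inch '[[[0,1.5,0,0],[0,2.8,0,0],[0,4,-0.5,0],[0,5,-0.9,0],[0,5.8,-1.1,0],[0,6.6,-1.1,0],[0,7.4,-0.9,0],[0,8.2,-0.6,0]]]'; python3 -m inch '[[[0,0.5,0.4,0],[0,0.8,0.8,0],[0,0.8,0.8,0],[0,-0.4,0,0],[0,-2.5,-0.5,0],[0,-6,-0.5,0],[0,-9,0,0],[0,-9,0.3,0]]]'; python3 -c "
from h import *
s=sensors.read_state();d=s['eef_pos'][:2]-np.array([478.6,145.3]);y=-.34
print(d@[np.cos(y),np.sin(y)],d@[-np.sin(y),np.cos(y)],s['eef_pos'][2])"
```

```text
clock: 2.82
eef_pos: [507.3, 228.9, 101.9]
tool_rot: [3.141, 0.001, 2.807]
force: [-0.5, -2.0, 0.9]
width: 0.1
gripper_force: 0.3
clock: 3.48
eef_pos: [473.8, 134.6, 99.0]
tool_rot: [-3.135, -0.003, 2.798]
force: [-0.6, 0.0, 0.2]
width: -0.1
gripper_force: 0.0
-0.9485638099258432 -11.692898665730704 99.04429459194749
```

```bash
python3 -m inch '[[[0,-0.5,0.6,0],[0,-1.5,0.6,0],[0,-2.8,0.2,0],[0,-4,-0.2,0],[0,-5,-0.5,0],[0,-6,-0.5,0],[0,-7,-0.5,0],[0,-8,-0.2,0]]]'; python3 -m inch '[[[0,-0.7,0.2,0],[0,-1.4,0.5,0],[0,-1.4,0.5,0],[0,-0.4,-0.5,0],[0,0.5,-3,0],[0,0.5,-7,0],[0,0.5,-11,0],[0,0.5,-15,0]]]'; python3 -c "
from h import *
s=sensors.read_state();d=s['eef_pos'][:2]-np.array([478.6,145.3]);y=-.34
print(d@[np.cos(y),np.sin(y)],d@[-np.sin(y),np.cos(y)],s['eef_pos'][2])"
```

```text
clock: 4.15
eef_pos: [451.0, 66.7, 101.1]
tool_rot: [3.141, 0.001, 2.807]
force: [-0.4, 0.7, 0.9]
width: 0.1
gripper_force: 0.3
clock: 4.82
eef_pos: [451.9, 72.6, 252.0]
tool_rot: [-3.141, -0.001, 2.808]
force: [1.4, 1.0, -0.2]
width: 0.1
gripper_force: 0.0
-0.960804487455885 -77.4515662631341 251.98385314210813
```

```bash
python3 -m inch '[[[0,3,0,0],[0,4,0,0],[0,4,0,0],[0,4,0,0]]]' 5; python3 - <<'E'
from h import *
c=cam("wrist"); w=get_image("wrist"); t=get_image("top")
np.savez("w2.npz",*c); cv2.imwrite("pics/w2raw.png",w)
W=cv2.resize(w[90:290,130:400],(540,400),interpolation=cv2.INTER_CUBIC)
T=cv2.resize(t[175:240,170:235],(260,260),interpolation=cv2.INTER_CUBIC)
o=np.zeros((400,800,3),np.uint8);o[:,:540]=W;o[:260,540:]=T
cv2.imwrite("pics/w2.png",o)
E
```

```text
clock: 5.15
eef_pos: [464.6, 110.2, 249.4]
tool_rot: [-3.14, -0.003, 2.809]
force: [-0.1, 0.7, -0.6]
width: 48.2
gripper_force: 0.0
```

View pics/w2.png

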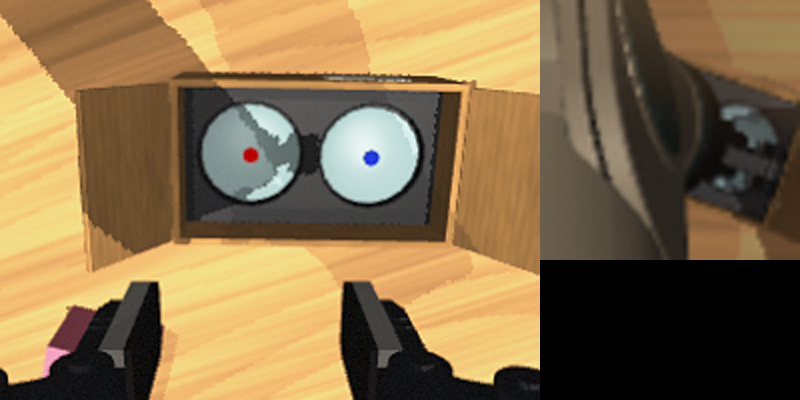

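Both flaps now lean outwards. The red dot is at crop (250,155) and the blue at (371,158). The -y flap's free edge runs (78,92)-(90,270). I'll check the flap angles, the dot and the gauge numerically.

```bash
python3 - <<'E'
from h import *
c=tuple(np.load("w2.npz").values())
f=lambda u,v:((u+.5)/2-.5+130,(v+.5)/2-.5+90)
a,b=atz(c,f(250.5,155),36),atz(c,f(371,158),36);d=b-a
print(a.round(1),b.round(1),np.linalg.norm(d).round(1),-np.arctan2(d[0],d[1]).round(3))
y=-.34; ex=np.array([np.cos(y),np.sin(y)]);ey=np.array([-ex[1],ex[0]])
for s in(-1,1):
  for A in(1.57,1.8,2.0,2.2,2.4):
    P=[[*(np.array([478.6,145.3])+k*ex+s*(84-62*np.cos(A))*ey),65+62*np.sin(A)] for k in(47,-47)]
    print(s,A,((proj(c,P)-[130,90])*2).round(0).tolist())
im=cv2.imread("pics/w2raw.png"); print(rows([507.3,-173,250],-.56), rows([507.3,-173,250],-.56+np.pi/2))
cv2.imwrite("pics/w2c.png",cv2.resize(im[90:290,330:512],None,fx=2,fy=2))
E
```

```text
[465.4 109.6  36. ] [491.9 180.6  36. ] 75.8 -0.357
-1 1.57 [[157.0, 284.0], [149.0, 94.0]]
-1 1.8 [[130.0, 282.0], [119.0, 93.0]]
-1 2.0 [[108.0, 279.0], [96.0, 92.0]]
-1 2.2 [[91.0, 274.0], [77.0, 91.0]]
-1 2.4 [[78.0, 267.0], [63.0, 89.0]]
1 1.57 [[491.0, 286.0], [517.0, 97.0]]
1 1.8 [[517.0, 285.0], [545.0, 98.0]]
1 2.0 [[536.0, 281.0], [565.0, 97.0]]
1 2.2 [[551.0, 277.0], [580.0, 96.0]]
1 2.4 [[560.0, 270.0], [589.0, 95.0]]
(array([-13.32, -25.21,  -0.04]), np.float64(12.9)) (array([-13.32, -25.21,  -0.04]), np.float64(-77.1))
```

View pics/w2c.png

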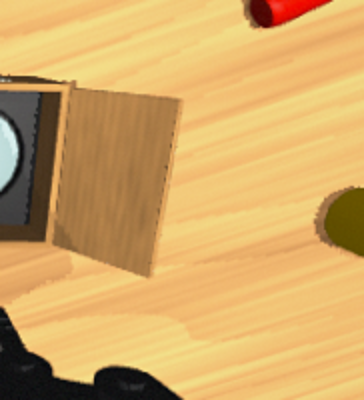

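Both flaps are at about 2.2 rad; the free edges match that prediction, (150,277) here being (550,277) in the model frame. The red dot is at (465.4, 109.8). On to the gauge.

```bash
python3 -m inch '[[[-13.2,-25.2,0,13],[-13.2,-25.2,0,13],[-13.2,-25.2,0,13],[-13.2,-25.2,0,13],[-13.2,-25.2,0,13],[-13.2,-25.2,0,13],[-13.2,-25.2,0,13],[-13.2,-25.2,0,13]]]' 6.5;python3 -m inch '[[[0,0,0,0],[0,0,0,0],[0,0,0,0],[0,0,0,0]]]'; python3 - <<'E'
from h import *
c=cam("wrist"); w=get_image("wrist"); np.savez("w3.npz",*c)
u,v=proj(c,[[507.3,-173,100]])[0].astype(int);print(u,v)
u0,v0=max(u-100,0),max(v-75,0);print(u0,v0)
cv2.imwrite("pics/w3.png",cv2.resize(w[v0:v0+150,u0:u0+200],None,fx=4,fy=4,interpolation=cv2.INTER_CUBIC)); cv2.imwrite("pics/w3raw.png",w)
E
```

```text
clock: 5.92
eef_pos: [506.0, -181.6, 249.9]
tool_rot: [-3.136, 0.002, 2.567]
force: [0.3, -0.7, 0.5]
width: 65.2
gripper_force: 0.0
clock: 6.25
eef_pos: [507.4, -169.6, 250.4]
tool_rot: [3.141, -0.001, 2.582]
force: [-0.4, 0.5, -0.2]
width: 65.3
gripper_force: 0.0
252 179
152 104
```

View pics/w3.png

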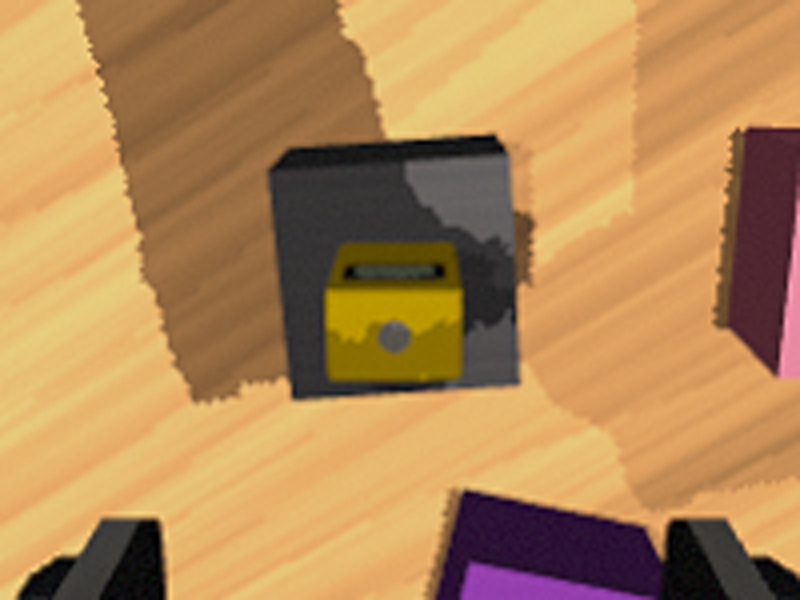

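The gauge's top face has corners (326,288), (463,286), (463,380), (327,382), almost square with the tool. The stand's top corners are at (271,170), (508,153), (520,383), (291,398).

```bash
python3 - <<'E'
from h import *
from scipy.optimize import least_squares
c=tuple(np.load("w3.npz").values())
f=lambda L:np.array([((u+.5)/4-.5+152,(v+.5)/4-.5+104) for u,v in L])
def P(p,a,b,z):
    r=Ro.from_euler('z',p[2]); return r.apply([[-a,-b,0],[-a,b,0],[a,b,0],[a,-b,0]])+[p[0],p[1],z]
for n,ob,a,b,z in(("gauge",[(326,288),(463,286),(463,381),(327,382)],12,17,120),("stand",[(271,170),(508,153),(520,383),(291,398)],35,35,60)):
    k=least_squares(lambda p:(proj(c,P(p,a,b,z))-f(ob)).ravel(),[507,-173,-.55]);print(n,k.x.round(3),k.fun.round(1))
    g=k.x
    if n=="gauge": print(rows([g[0],g[1],76],g[2]))
print(sensors.read_state()["eef_pos"])
E
```

```text
gauge [ 508.565 -175.658   -0.551] [-0.5 -0.1  0.3  0.1  0.2 -0.  -0.  -0. ]
(array([-0.41, -0.45, 17.45]), np.float64(-0.5))
stand [ 5.08327e+02 -1.75616e+02 -4.92000e-01] [-0.9 -0.3  0.7 -0.2  0.2  0.3 -0.   0.3]
[ 507.57450923 -169.74092336  250.53470092]
```

```bash
python3 -m inch '[[[-0.4,-0.4,3,-0.5],[-0.4,-0.4,6,-0.5],[-0.4,-0.4,9,-0.5],[-0.4,-0.4,10,-0.5],[-0.4,-0.4,10,-0.5],[-0.4,-0.4,10,-0.5]]]' 6;python3 -c "
from h import *
print(rows([508.5,-175.6,76],-.551))"
```

```text
clock: 6.8
eef_pos: [509.3, -176.4, 151.1]
tool_rot: [3.142, -0.0, 2.59]
force: [-0.2, 0.1, 0.6]
width: 60.3
gripper_force: 0.0
(array([0.11, 0.03, 7.51]), np.float64(-0.1))
```

```bash
python3 -m inch '[[[0.1,0,1.5,0],[0.1,0,3.5,0],[0.1,0,5.5,0],[0.1,0,7,0],[0.1,0,7.5,0],[0.1,0,7.5,0]]]';python3 -m inch '[[[0,0,0,0],[0,0,0,0],[0,0,0,0],[0,0,0,0],[0,0,0,0],[0,0,0,0],[0,0,0,0],[0,0,0,0]]]' 1.5; python3 -c "
from h import *
s=sensors.read_state();print(s['eef_pos'],s['torque'])"
```

```text
clock: 7.3
eef_pos: [508.6, -176.2, 76.2]
tool_rot: [3.141, 0.001, 2.589]
force: [-0.6, 0.4, 0.5]
width: 59.6
gripper_force: 0.0
clock: 7.97
eef_pos: [509.3, -176.6, 77.3]
tool_rot: [3.141, 0.003, 2.589]
force: [-0.8, 0.5, 6.9]
width: 33.4
gripper_force: 59.9
[ 509.2843316  -176.60466579   77.30311656] [ 5.77166824e-02  1.27535078e-01 -5.76844307e-05]
```

Gripped: width 33.4 mm, 60 N. Lifting straight up.

```bash
python3 -m inch '[[[0,0,-1,0],[0,0,-3,0],[0,0,-5,0],[0,0,-7.5,0],[0,0,-10,0],[0,0,-12.5,0],[0,0,-14.5,0],[0,0,-15.5,0]]]';python3 -m inch '[[[0,0,0,0],[0,0,0,0]]]'; python3 -c "
from h import *
s=sensors.read_state();print(s['eef_pos'],s['width'],s['force'],s['torque'])
c=cam('wrist');cv2.imwrite('pics/w4raw.png',get_image('wrist'));np.savez('w4.npz',*c)
print(rows([465.4,110,232]))"
```

```text
clock: 8.63
eef_pos: [509.0, -176.7, 234.1]
tool_rot: [3.14, 0.004, 2.588]
force: [0.9, -0.1, -2.0]
width: 33.4
gripper_force: 59.9
clock: 8.8
eef_pos: [507.8, -176.1, 230.7]
tool_rot: [3.141, 0.0, 2.589]
force: [0.0, 0.6, -1.8]
width: 33.3
gripper_force: 60.0
[ 507.80367526 -176.08545262  230.74331246] 33.32771606097617 [ 5.30754888e-04  5.57308704e-01 -1.82072878e+00] [-0.00953311  0.05472516 -0.01776045]
(array([18.57, 22.13, -0.19]), None)
```

```bash
python3 -m inch '[[[1,1.2,0,0],[3,3.5,0,0],[5.5,6.5,0,0],[8,9.5,0,0],[10.5,12.5,0,0],[13,15.5,0,0],[15,18,0,0],[16.8,20,0,0]]]';python3 -m inch '[[[1,1.2,0,0],[1.6,1.9,0,0],[1.8,2.1,0,0],[1.8,2.1,0,0],[1.8,2.1,0,0],[1.8,2.1,0,0]]]'; python3 -c "
from h import *
s=sensors.read_state();print(s['eef_pos'],s['width'],s['force'],s['torque'])
print(rows([465.4,110,150]))"
```

```text
clock: 9.52
eef_pos: [468.4, 85.0, 229.1]
tool_rot: [-3.14, -0.003, 2.591]
force: [0.9, -0.9, -2.4]
width: 33.6
gripper_force: 60.0
clock: 10.02
eef_pos: [466.0, 107.8, 230.5]
tool_rot: [-3.141, 0.0, 2.586]
force: [0.2, -0.5, -1.6]
width: 33.3
gripper_force: 60.0
[466.01816201 107.76272197 230.45309774] 33.26649461443381 [ 0.15154963 -0.4743025  -1.59499705] [-0.00183873 -0.01206065  0.04148407]
(array([0.17, 0.16, 8.05]), None)
```

```bash
python3 -m inch '[[[0.2,0.1,1.5,0],[0.2,0.1,4,0],[0.2,0.1,6.5,0],[0.2,0.1,9,0],[0.2,0.1,10.6,0],[0.2,0.1,11.2,0],[0.2,0.1,11.2,0],[0.2,0.1,11.2,0]]]';python3 - <<'E'
from h import *
s=sensors.read_state();e=s['eef_pos'];print(e)
c=cam('wrist');w=get_image('wrist');np.savez('w5.npz',*c)
print(proj(c,[[465.4,110,36],[e[0],e[1],e[2]-64.3],[e[0],e[1],e[2]-17.3]]).round(1))
u,v=proj(c,[[465.4,110,45]])[0].astype(int);u0,v0=max(u-80,0),max(v-60,0);print(u0,v0)
cv2.imwrite("pics/w5.png",cv2.resize(w[v0:v0+120,u0:u0+160],None,fx=5,fy=5,interpolation=cv2.INTER_CUBIC));cv2.imwrite('pics/w5raw.png',w)
E
```

```text
clock: 10.68
eef_pos: [465.2, 110.7, 119.0]
tool_rot: [3.141, 0.0, 2.587]
force: [-0.2, -0.0, -1.6]
width: 33.6
gripper_force: 60.0
[465.21430659 110.71428859 119.03927291]
[[254.3 198.4]
 [255.  205.3]
 [255.  231.2]]
174 141
```

View pics/w5.png

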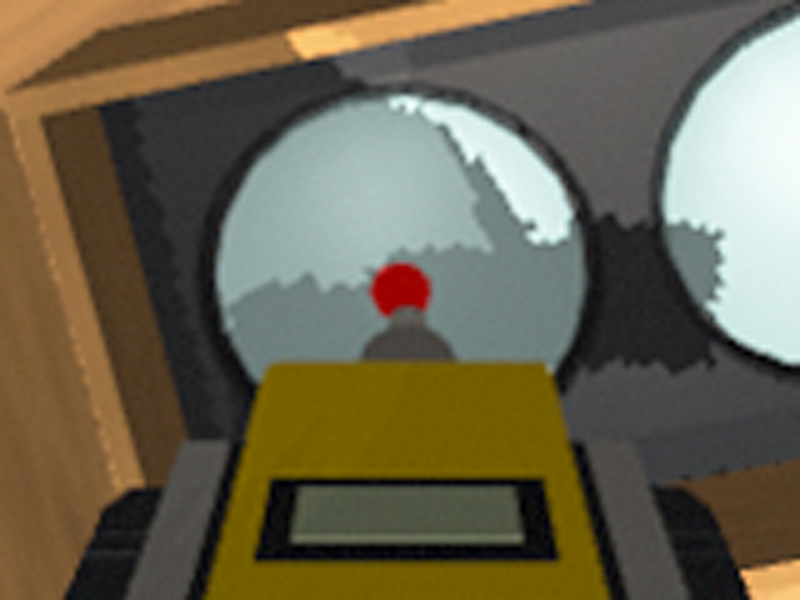

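The picture shows the red dot at (401,291), close to the predicted spot, with the ball tip just in front at (408,310). It needs about 1 mm sideways. Going to just above the dot and averaging the force there.

```bash
cat > f.py <<'E'
from h import *
a=[]
for i in range(8): get_image("wrist"); s=sensors.read_state(); a.append([*s['force'],*s['eef_pos'],s['clock']])
a=np.array(a);print(a.mean(0).round(2),a[:,2].round(2),s['width'].round(2))
E
python3 -m inch '[[[0,-0.08,0.3,0],[0,-0.08,0.6,0],[0,-0.08,0.9,0],[0,-0.08,1.2,0],[0,-0.08,1.4,0],[0,-0.08,1.4,0],[0,-0.08,1.4,0]]]'; python3 f.py
```

```text
clock: 11.32
eef_pos: [464.1, 110.8, 104.5]
tool_rot: [-3.141, -0.0, 2.589]
force: [-0.3, 1.2, -1.3]
width: 33.7
gripper_force: 60.0Traceback (most recent call last):
  File "f.py", line 4, in <module>
    a=np.array(a);print(a.mean(0).round(2),a[:,2].round(2),s['width'].round(2))
                                                           ^^^^^^^^^^^^^^^^
AttributeError: 'float' object has no attribute 'round'
```

```bash
sed -i "s/,s\['width'\].round(2)//" f.py; python3 f.py;  python3 -m inch '[[[0,0,0.1,0],[0,0,0.15,0],[0,0,0.15,0]]]'; python3 f.py
```

```text
[ 2.8000e-01 -5.0000e-02 -1.2600e+00  4.6423e+02  1.1073e+02  1.0469e+02
  1.1940e+01] [-1.36 -1.14 -1.53 -0.99 -1.09 -1.03 -1.56 -1.4 ]
clock: 12.37
eef_pos: [464.1, 110.7, 103.0]
tool_rot: [-3.141, -0.0, 2.589]
force: [0.4, -0.5, -1.6]
width: 33.7
gripper_force: 60.0
[-1.4000e-01 -9.0000e-02 -1.8600e+00  4.6422e+02  1.1072e+02  1.0314e+02
  1.2590e+01] [-1.67 -1.05 -2.09 -2.41 -2.51 -0.9  -1.57 -2.65]
```

```bash
python3 - <<'E'
from h import *
s=sensors.read_state();e=s['eef_pos']
c=cam('wrist');w=get_image('wrist')
print(proj(c,[[465.4,110,36],[464.2,110.7,103.1-64.3]]).round(1))
cv2.imwrite("pics/w6.png",cv2.resize(w[160:230,210:305],None,fx=8,fy=8,interpolation=cv2.INTER_CUBIC))
E
```

```text
[[255.  205.8]
 [254.9 205.3]]
```

View pics/w6.png

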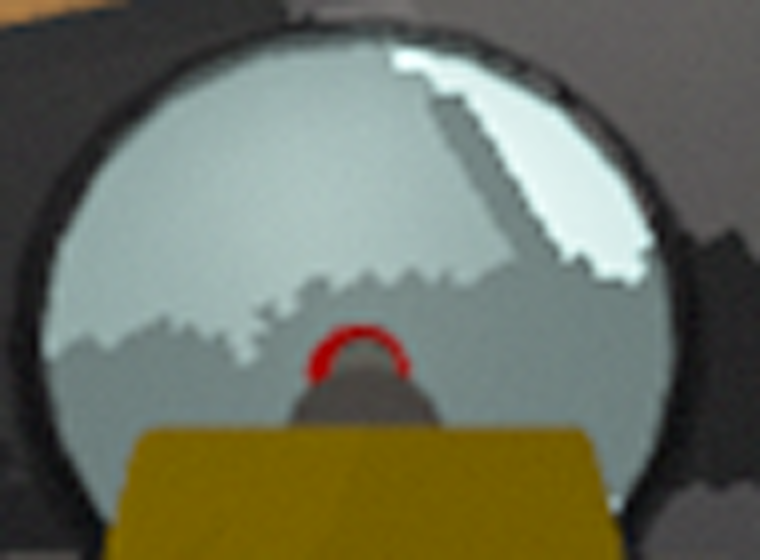

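The ball end sits inside the red ring. The dot centre is at about (359,373) and the tip is about 2 mm towards the robot and 0.5 mm to the right. I'll correct that and lower in small steps, watching the force.

```bash
python3 -m inch '[[[-0.1,-0.04,0,0],[-0.16,-0.04,0,0],[-0.16,-0.04,0.1,0],[-0.16,-0.04,0.1,0]]]'; python3 f.py;  python3 -m inch '[[[0,0,0.1,0],[0,0,0.2,0],[0,0,0.2,0],[0,0,0.2,0]]]'; python3 f.py;  python3 -m inch '[[[0,0,0.1,0],[0,0,0.2,0],[0,0,0.2,0],[0,0,0.2,0]]]'; python3 f.py
```

```text
clock: 13.15
eef_pos: [465.4, 109.5, 102.0]
tool_rot: [-3.141, -0.0, 2.589]
force: [0.3, 0.4, -1.1]
width: 33.2
gripper_force: 60.0
[ 0.0000e+00  1.3000e-01 -1.6900e+00  4.6534e+02  1.0955e+02  1.0213e+02
  1.3380e+01] [-2.74 -0.66 -1.01 -2.38 -1.22 -1.91 -1.24 -2.34]
clock: 13.88
eef_pos: [465.4, 109.6, 100.2]
tool_rot: [3.142, 0.0, 2.589]
force: [-0.3, -0.2, -1.1]
width: 33.4
gripper_force: 60.0
[ 5.0000e-02 -2.0000e-01 -1.0800e+00  4.6542e+02  1.0957e+02  1.0017e+02
  1.4110e+01] [-0.78 -1.59 -0.44 -1.27 -1.08 -0.9  -1.35 -1.24]
clock: 14.62
eef_pos: [465.4, 109.6, 98.1]
tool_rot: [3.142, 0.0, 2.589]
force: [0.7, -0.6, 0.2]
width: 33.2
gripper_force: 60.0
[ 1.2000e-01 -2.0000e-02  2.1000e-01  4.6543e+02  1.0956e+02  9.8200e+01
  1.4840e+01] [ 0.65  0.87 -0.05 -0.77 -0.48  1.23  0.28 -0.02]
```

```bash
python3 -m inch '[[[0,0,0.1,0],[0,0,0.2,0],[0,0,0.2,0],[0,0,0.2,0]]]'; python3 f.py;python3 f.py;  python3 -m inch '[[[0,0,0.1,0],[0,0,0.1,0],[0,0,0.1,0],[0,0,0.1,0]]]'; python3 f.py; python3 f.py
```

```text
clock: 15.35
eef_pos: [465.4, 109.6, 96.1]
tool_rot: [3.142, 0.0, 2.589]
force: [-0.5, 0.2, 0.1]
width: 33.4
gripper_force: 60.1
[2.2000e-01 5.1000e-01 2.0000e-01 4.6541e+02 1.0956e+02 9.6180e+01
 1.5580e+01] [-0.22 -0.02  0.11  0.09 -0.04  0.38  0.23  1.1 ]
[2.5000e-01 2.9000e-01 3.5000e-01 4.6541e+02 1.0956e+02 9.6180e+01
 1.5980e+01] [ 0.07  0.4   0.66  0.86 -0.51  1.09 -0.26  0.5 ]
clock: 16.48
eef_pos: [465.4, 109.6, 95.2]
tool_rot: [3.142, -0.0, 2.589]
force: [0.6, -0.2, -0.1]
width: 33.4
gripper_force: 60.2
[2.8000e-01 2.0000e-02 7.2000e-01 4.6540e+02 1.0956e+02 9.5170e+01
 1.6710e+01] [ 0.22  0.58  0.9  -0.05  1.41  1.06  0.48  1.15]
[3.2000e-01 3.9000e-01 4.4000e-01 4.6539e+02 1.0955e+02 9.5160e+01
 1.7110e+01] [-0.57  1.08  0.43  0.11  0.63  0.85  0.73  0.23]
```

```bash
python3 - <<'E'
from h import *
c=cam('wrist');w=get_image('wrist');t=get_image('scene')
a=cv2.resize(w[150:240,200:310],None,fx=4.5,fy=4.5,interpolation=cv2.INTER_CUBIC)
b=cv2.resize(t[170:260,255:340],None,fx=3.5,fy=3.5,interpolation=cv2.INTER_CUBIC)
o=np.zeros((405,800,3),np.uint8);o[:a.shape[0],:a.shape[1]]=a;o[:b.shape[0],495:495+b.shape[1]]=b
cv2.imwrite("pics/w7.png",o)
print((proj(c,[[465.4,109.6,36]])-[200,150])*4.5)
for z in(36+10,36+16,36+22):
    th=np.linspace(0,6.28,60);q=(proj(c,[[465.4+7*np.cos(k),109.6+7*np.sin(k),z] for k in th])-[200,150])*4.5
    print(z,"stem end top row, cols",q[:,1].min().round(1),q[:,0].min().round(1),q[:,0].max().round(1))
E
```

```text
[[247.77885713 259.36990141]]
46 stem end top row, cols 238.7 203.2 292.3
52 stem end top row, cols 251.5 202.0 293.6
58 stem end top row, cols 265.0 200.6 295.0
```

View pics/w7.png

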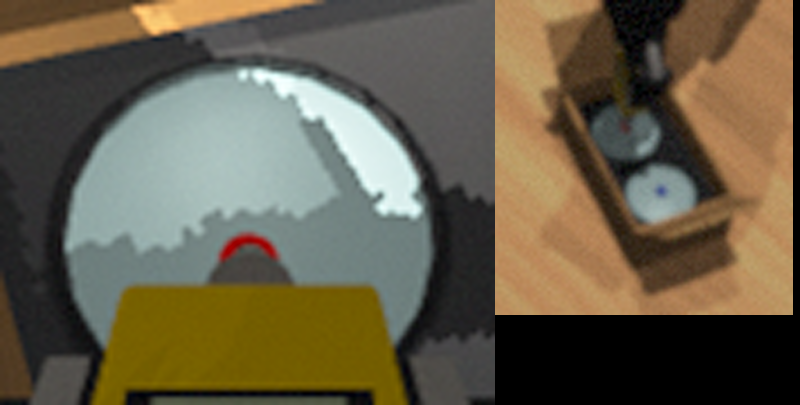

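The picture shows the gauge upright on the red dot, with the ring's top at (248,235). The stem end at row ~250 fits the half-pressed prediction of 251.5. The force gives 2.2 N, about 5.5–6 mm in. Handing in.

```bash
python3 -c "
from cell import order
print(order.finish_job())"
```

```text
the job is handed in; nothing more can be done
None
```

Job handed in after about 17 s of robot time: both flaps folded back to about 2.2 rad, and the gauge held upright on the red dot with the plunger about 5–6 mm in (roughly 2.2 N).

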